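# Load a tin in the desk engraver and latch its guard

### The job

Get the desk engraver ready to engrave the lid of the candle tin (the wider and taller of the two round lidded tins on the right of the table): set the tin upright and fully home in the engraver's round nest, then push the clear sliding guard shut over it until the spring catch clicks and holds the guard by itself. The catch has been set by hand, so feel for the click and then stop pushing: do not crush the rubber buffer behind it, and leave the other things on the table where they are.

Things in the scene. Friction and masses are not known exactly. Their poses are not given: they have to be found in the camera images.
- candle_tin: Round candle tin with lid, 66 mm across the lid (upper 12 mm), 64 mm below it, 28 mm high, 90 to 175 g. Origin at the centre of its underside, z up. It stands on the table to the right of the engraver, with an ink tin and a tape roll; which of the three stands where varies.
- engraver: Desk engraver, fixed where it stands, 235 mm deep (x) and 410 mm wide (y). Origin: centre of its underside; x to its back, y to its left seen from the front, z up. Bed top at z = 30 mm; rails along y at x = -105 and +49 mm, tops at z = 42 mm. White housing along the back from x = 62 mm, 100 mm high. Catch block on the left end of the front rail, 89 mm high, its knob 104 mm.
- nest (a point): Centre of the floor of the engraver's round nest, 34 mm over the table; axes as the engraver's. Bore 67 mm across, 8 mm deep, 2 mm chamfer, in a black plate 92 mm square whose top is 8 mm above this point. A tin fully home has its underside at this point and its top 28 mm above it. Nothing overhangs the nest while the guard is open; the open guard ends 70 mm or more to its right.
- guard_grip (a point): Centre of the top of the black grip on the guard's roof, 140 mm over the table; axes as the engraver's. The grip is an upright block 54 mm along x, 14 mm thick along y (the sliding direction), standing 36 mm up from the roof. The guard is a clear hood 130 mm along y and 162 mm along x, 350 g, with the grip at the middle of its length.
- guard (a joint): Opening of the sliding guard in m; it shuts towards the engraver's +y (left). Starts 0.135 to 0.16 open. About 1.2 N of friction, it stays where it is left; but from 0.036 on a sprung plunger on the rear rail pushes it back open with 2.5 to 6 N. Not caught, it springs back to about 0.034 or more when let go; caught, it rests anywhere from +0.018 to -0.010.
- buffer (a joint): Compression in m of the rubber buffer on the catch block that stops the tongue about 4 mm past the click: 0 when untouched, 10 N per mm. A push of 12 to 16 N on the guard seats it safely on the buffer; about 21 N crushes the buffer by 1.5 mm, which is too much.
- ink_tin: Flat round ink tin, 62 mm across, 20 mm high. Origin at the centre of its underside. To be left alone.
- tape_roll: Roll of paper tape, 48 mm across, 19 mm high, lying flat. Origin at the centre of its underside. To be left alone.
- jar: Glass jar with lid, about 56 mm across, 80 mm high, at the back right. Origin at the centre of its underside. To be left alone.
- tongue (a point): Tip of the steel tongue at the guard's front left corner, which goes under the catch block's sprung bolt; moves with the guard. It lifts the bolt (some 3 N more; 7 to 10 N of push in all), then the bolt drops behind its tooth with a click and the push falls to nearly nothing. The block is clamped by hand, so the click comes anywhere from guard = +0.021 to -0.008; not measured.

How it is judged:
By the outcome, as a careful person would: the job done as asked, in the order asked, and still so for the second after the job is handed in, with the robot touching nothing.
It also fails if it takes over 67 s, if anything falls off the work surface, if the arm or the gripper's body presses on something with over 40 N, if the wrist force passes 120 N, or if a joint passes its speed limit or range.

### The arm

A 7-joint arm with a two-finger parallel gripper is mounted at the origin on the work surface; the furniture and walls round the work are solid. World frame = base frame: x ahead of the robot, y to its left, z up, the work surface at z = 0. Lengths are in m, angles in rad, forces in N, time in s.
With the tool pointing down it reaches from about 0.4 to 0.875 m from the base axis. Payload 19.3 kg.
Tool frame: the origin (TCP) lies midway between the tips of the shut fingers; the grasp point (between the pads) lies 19 mm behind it; z points along the fingers, y is the line along which they close (so a half turn about z gives the same grasp; the last joint's range is limited). The gripper opens to 85 mm and grips with 20 to 120 N. Pads are 22 mm wide; open, the fingers measure 114 mm over their backs; the gripper's body (76 mm by 85 mm) begins 54 mm behind the grasp point. The pads swing forward as they close: fully open they stand 13 mm farther back than shut.
Start: joints at [1.11, 0.521, -0.036, 1.599, 0.021, 1.021, -0.113], TCP at [0.238, -0.578, 0.231] pointing down, gripper open.
Joint ranges: [-2.91, 2.91], [-0.3, 2.13], [-1.5, 1.42], [0.17, 2.43], [-1.26, 4.41], [0.16, 1.93], [-2.52, 2.52]. Speed limits (rad/s): [1.89, 1.89, 2.39, 2.39, 3.01, 3.01, 3.01].

### API

Orientations are given as [roll, pitch, yaw] about the fixed x, y, z axes, in that order (R = Rz(yaw) Ry(pitch) Rx(roll)).
In Python, from workcell import bot gives the robot as it stands.
- The arm moves only by the tool move_arm, never from a script. Its argument "series" is a list of rows, each a list of 3 entries, a list of its own where there are three numbers: the shift along the tool's x, y, z in cm, then the turn, a rotation vector about the tool's x, y, z in rad, then the opening in per cent of the stroke, from 0 (shut) to 100 (fully open). A call has 1 to 20 rows; each row is the pose to reach, as a shift and turn from the pose commanded when the call began, along the tool's axes at that moment; what a row does not reach only later rows make up. A row lasts 1/12 s, in which the tool goes at most 41.7 mm and 7.16 degrees, less where a joint would pass 70% of its speed; a pose out of reach is approached as far as the arm can. A call with a gripper value outside its range is refused whole. The fingers move at their own pace and stop on an object; "squeeze" is the grip in N (left out, the last holds). Time passes only in rows, so rows that repeat a pose let the fingers close. It gives the time, the measured TCP pose, the force, the opening and the grip force at its end, in the units of the state.
- bot.observe(): the state, without advancing time (a new reading comes with each control period).
- bot.grab_frame(name): name is "side" or "top" or "wrist"; returns (picture, depth): 400x640x3 uint8, red, green, blue; 400x640 float32, m along the optical axis (not along the pixel's ray), 0 where there is no reading.
- bot.camera_params(name): a dict with "fovy" (degrees; the focal length in pixels is half the picture's height over the tangent of half this angle, whatever the lens; pixels are square), "cx", "cy" (the principal point, pixels), "dist_coeffs" ([k1, k2, p1, p2, k3] as OpenCV has them; the pictures are not rectified), "R" (3x3) and "t" (3): a world point X has camera coordinates R X + t; the wrist camera has in their place "tool_from_camera" (4x4, takes a point from camera to tool coordinates, whose origin is the TCP and whose axes are the flange's). Camera axes: x right, y down, z forward; pixel columns grow to the right and rows downward; lengths in m; the calibration is good to about 2 mm. A picture is of the moment at which its call begins: read the wrist's pose just before it. camera_params takes no time and is no camera call.
- bot.job_done(): hands the job in; it is judged then, once.
Trained networks look in the newest picture that a camera, given by its name, has taken for a name from the list of things; names that differ only in an ending like _2 or _b are one class to them, and where a whole thing is asked for, a point or a joint stands for the part that bears it (a point fixed in the world has none). Each returns a list of dicts, best first, with "conf" (0 to 1); they miss things now and then, are a little off and sometimes report something else, mostly with a low value. They report only what shows in the picture. A call takes as long as a camera call.
- bot.find_in(camera, thing): "bbox" ([left, top, right, bottom] in pixels, round what is visible of it).
- bot.trace(camera, thing): "mask" (400x640 bool, what is visible of it) and "bbox" ([left, top, right, bottom] in pixels, round what is visible of it).
The state is a dict: "clock": time; "qpos": joint angles; "qd": joint speeds; "joint_efforts": joint torques, N m; "position": TCP position; "tool_rot": TCP orientation; "force": force on the tool from outside, world axes, zero at the start; "moment": the same for the moment, N m; "grip_width": finger opening in m; "finger_force": force on a finger pad.
Only numpy, scipy, OpenCV 4.12 (cv2) and the standard library are available. Lean on these libraries where they do the work, as an engineer would, in place of code of your own. Each camera call takes 0.05 s, during which the arm holds its last target. There are 200 camera calls.

## Working session

There is one attempt and no reset: what is moved stays moved. The work goes in short steps, Python scripts to look and compute and a tool call to move; the robot and the scene stay as the last step left them, time stands still between calls to the robot, and variables do not carry over. Pictures are saved under pics/ and viewed, at most 10 in all, crops included, and the job is handed in when it is done.

Besides the shell and the picture viewer there is one more tool, called after "Call:" by a JSON object that holds its "op" and its "data". move_arm: Moves the arm, as the interface text tells. Its arguments: {"type":"object","properties":{"series":{"type":"array"},"squeeze":{"type":"number"}},"required":["series"]}

```bash
mkdir -p pics
cat > h.py <<'E'
import numpy as np, cv2
from workcell import bot
def K(p):
    f=200/np.tan(np.radians(p["fovy"])/2); return np.array([[f,0,p["cx"]],[0,f,p["cy"]],[0,0,1.]]),np.array(p["dist_coeffs"],float)
def Rt(): 
    s=bot.observe(); r=s["tool_rot"]; 
    from scipy.spatial.transform import Rotation as R
    return R.from_euler('xyz',r).as_matrix() if np.size(r)==3 else np.array(r), np.array(s["position"])
def cam_pose(name):  # world_from_camera
    p=bot.camera_params(name)
    if name=="wrist":
        R,t=Rt(); T=np.array(p["tool_from_camera"]); return R@T[:3,:3],R@T[:3,3]+t
    R=np.array(p["R"]);return R.T,-R.T@np.array(p["t"])
def ray(name,uv,pose=None):
    k,d=K(bot.camera_params(name)); n=cv2.undistortPoints(np.array(uv,float).reshape(-1,1,2),k,d).reshape(-1,2)
    R,t=pose or cam_pose(name); return (np.c_[n,np.ones(len(n))])@R.T,t
def at_z(name,uv,z,pose=None):
    r,t=ray(name,uv,pose); return t+r*((z-t[2])/r[:,2])[:,None]
def at_depth(name,uv,dep,pose=None):
    r,t=ray(name,uv,pose); return t+r*np.array(dep).reshape(-1,1)
def cloud(name,depth,mask,pose=None):
    v,u=np.nonzero(mask&(depth>0)); return at_depth(name,np.c_[u,v],depth[v,u],pose)
E
python3 - <<'E'
from h import *
print(bot.observe())
for c in ["top","side"]:
    im,d=bot.grab_frame(c); cv2.imwrite(f"pics/{c}0.png",im[...,::-1]); np.save(f"{c}0.npy",d)
    print(c,cam_pose(c)[1], cam_pose(c)[0][:,2],bot.camera_params(c)["fovy"])
    for th in ["candle_tin","ink_tin","tape_roll","jar","guard","engraver","guard_grip","tongue","buffer"]:
        for o in bot.trace(c,th)[:2]:
            m=o["mask"]; P=cloud(c,d,m); 
            if len(P): print(c,th,round(o["conf"],2),o["bbox"],np.round(np.median(P,0),3),np.round(np.percentile(P,[3,97],axis=0),3).tolist())
E
```

```text
{'clock': 0.0, 'qpos': array([ 1.10981585,  0.52202326, -0.03637618,  1.59998998,  0.0212116 ,
        1.02114401, -0.11282122]), 'qd': array([ 0.00161506, -0.00034826,  0.00033008,  0.00061128,  0.00037055,
        0.00111165,  0.00023556]), 'joint_efforts': array([ 2.39274217e-03, -9.27112913e+01,  1.98090144e+00, -3.69924474e+01,
        1.80024351e-02,  8.16272426e-03,  1.69334130e-04]), 'position': array([ 0.23792487, -0.57756679,  0.2307259 ]), 'tool_rot': array([-3.14041562e+00,  7.13638069e-05,  3.90797363e-01]), 'force': array([-0.19334495,  0.06886221,  0.0351558 ]), 'moment': array([-0.00627887, -0.03581857, -0.0023857 ]), 'finger_force': 0.0, 'grip_width': 0.08541251745761172}
top [ 0.42541746 -0.0431215   1.26340118] [ 0.07905981 -0.00649883 -0.99684869] 51.999253145858226
top candle_tin 0.7 [357.6, 227.9, 379.9, 246.6] [ 0.408 -0.201  0.028] [[0.381, -0.23, 0.023], [0.436, -0.173, 0.032]]
top candle_tin 0.58 [407.6, 222.0, 423.6, 236.7] [ 0.427 -0.346  0.018] [[0.406, -0.368, 0.0], [0.449, -0.323, 0.023]]
top ink_tin 0.85 [371.7, 192.3, 392.3, 210.5] [ 0.517 -0.244  0.0
[... 1763 characters left out ...]
, 0.329, 0.103]]
side jar 0.72 [279.4, 171.0, 297.0, 197.3] [ 0.628 -0.154  0.075] [[0.61, -0.194, -0.002], [0.651, -0.134, 0.08]]
side jar 0.31 [230.0, 189.7, 355.2, 363.6] [0.522 0.172 0.042] [[0.41, -0.023, 0.025], [0.626, 0.329, 0.103]]
side guard 0.86 [279.5, 206.0, 354.0, 277.0] [0.494 0.049 0.1  ] [[0.416, -0.025, 0.049], [0.574, 0.111, 0.136]]
side engraver 0.82 [229.5, 189.6, 356.3, 362.1] [0.523 0.171 0.042] [[0.409, -0.024, 0.024], [0.627, 0.329, 0.103]]
side guard_grip 0.58 [282.8, 207.6, 352.9, 279.8] [0.494 0.049 0.1  ] [[0.416, -0.023, 0.051], [0.574, 0.111, 0.136]]
side tongue 0.79 [276.1, 205.1, 357.0, 275.0] [0.494 0.049 0.1  ] [[0.417, -0.024, 0.051], [0.574, 0.11, 0.136]]
```

Run:
```python
import cv2
a=cv2.imread("pics/top0.png")[130:260,175:435]; cv2.imwrite("pics/top0c.png",cv2.resize(a,None,fx=3,fy=3,interpolation=2))
a=cv2.imread("pics/side0.png")[150:370,200:400]; cv2.imwrite("pics/side0c.png",cv2.resize(a,None,fx=2.7,fy=2.7,interpolation=2))
```

```text
(no output)
```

View pics/top0c.png

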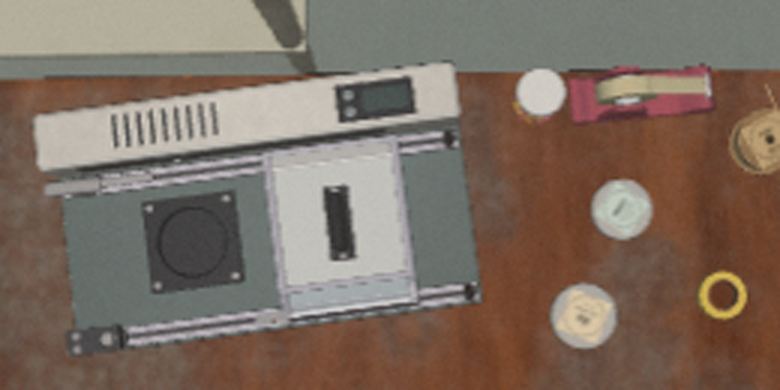

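View pics/side0c.png

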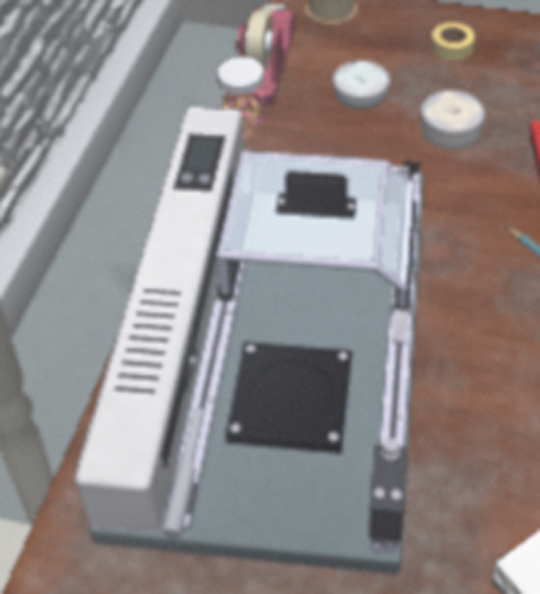

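Run:
```python
from h import *
d=np.load("top0.npy"); g=cv2.cvtColor(cv2.imread("pics/top0.png"),6)
def rect(x0,y0,x1,y1,z,thr,nm,g):
    m=np.zeros(g.shape,np.uint8); m[y0:y1,x0:x1]=g[y0:y1,x0:x1]<thr
    n,l,s,c=cv2.connectedComponentsWithStats(m); i=1+np.argmax(s[1:,4])
    cs=max(cv2.findContours((l==i).astype(np.uint8),0,1)[0],key=len).reshape(-1,2)
    P=at_z(nm,cs,z)[:,:2]; print(nm,s[i],cv2.minAreaRect((P*1000).astype(np.float32)))
rect(215,185,262,235,.042,62,"top",g)
rect(278,185,297,220,.140,70,"top",g)
gs=cv2.cvtColor(cv2.imread("pics/side0.png"),6)
rect(280,270,335,322,.042,70,"side",gs)
# edges: housing cloud and tin circle fits
for c,th in [("top","candle_tin"),("side","candle_tin")]:
    im,dd=bot.grab_frame(c); o=bot.trace(c,th)[0]; cs=max(cv2.findContours(o["mask"].astype(np.uint8),0,1)[0],key=len).reshape(-1,2)
    P=at_z(c,cs,.028)[:,:2]; print(c,cv2.minEnclosingCircle((P*1000).astype(np.float32)),cv2.fitEllipse((P*1000).astype(np.float32)))
o=bot.trace("side","engraver")[0]
for c,r in [("top",(140,190,185,335))]:
    m=np.zeros(d.shape,bool); m[r[0]:r[1],r[2]:r[3]]=1
    P=cloud("top",d,m); P=P[(P[:,2]>.092)&(P[:,2]<.108)&(P[:,0]>.57)]; print(len(P),cv2.minAreaRect((P[:,:2]*1000).astype(np.float32)))
```

```text
top [227 199  23  24  87] ((486.346923828125, 189.9951171875), (70.8947982788086, 64.14401245117188), 8.73165512084961)
top [283 193  10  23 141] ((496.9488220214844, 33.32941436767578), (60.72602462768555, 18.29418182373047), 7.1145219802856445)
side [ 284  278   45   39 1376] ((488.2874450683594, 193.78936767578125), (88.089111328125, 94.07637023925781), 6.407516002655029)Traceback (most recent call last):
  File "<stdin>", line 14, in <module>
IndexError: list index out of range
```

Call:
{"op": "move_arm", "data": {"series": [[[2, -2, 0], [0, 0, 0.02], 100], [[5, -5, 0], [0, 0, 0.05], 100], [[8, -8, 0], [0, 0, 0.08], 100], [[11, -10.5, 0], [0, 0, 0.11], 100], [[14, -13, 0], [0, 0, 0.14], 100], [[17, -16, 0], [0, 0, 0.17], 100], [[20, -19, 0], [0, 0, 0.2], 100], [[23, -22, 0], [0, 0, 0.23], 100], [[26, -25, 0], [0, 0, 0.25], 100], [[28.5, -27, 0], [0, 0, 0.27], 100], [[30, -28.3, 0], [0, 0, 0.27], 100], [[30, -28.3, 0], [0, 0, 0.27], 100], [[30, -28.3, 0], [0, 0, 0.27], 100]]}}

```text
clock: 2.18
position: [0.4081, -0.2012, 0.2314]
tool_rot: [3.141, -0.0, 0.123]
force: [-0.6, -1.2, -0.4]
grip_width: 0.0853
finger_force: 0.0
```

Run:
```python
from h import *
pose=cam_pose("wrist"); print(Rt()[1],bot.observe()["tool_rot"])
im,d=bot.grab_frame("wrist"); cv2.imwrite("pics/w1.png",im[...,::-1])
print(pose[1],pose[0][:,2])
for o in bot.trace("wrist","candle_tin")[:2]:
    cs=max(cv2.findContours(o["mask"].astype(np.uint8),0,1)[0],key=len).reshape(-1,2)
    P=at_z("wrist",cs,.028,pose)[:,:2]; print(o["conf"],o["bbox"],cv2.fitEllipse((P*1000).astype(np.float32)))
    print(np.round(np.median(cloud("wrist",d,o["mask"],pose),0),3))
```

```text
[ 0.40808903 -0.20120112  0.23144716] [ 3.14146485e+00 -2.79287555e-04  1.23010362e-01]
[ 0.47875256 -0.1926708   0.37352091] [-0.28028627 -0.03423991 -0.9593056 ]
0.57 [292.7, 147.5, 352.2, 205.3] ((410.1175231933594, -202.76165771484375), (64.36194610595703, 65.57755279541016), 106.1678695678711)
[ 0.411 -0.203  0.028]
```

View pics/w1.png

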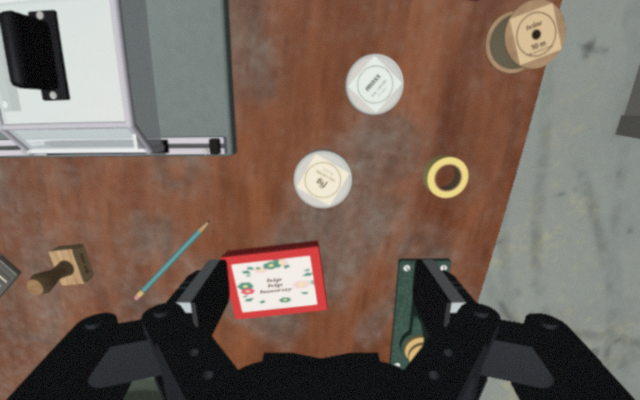

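Call:
{"op": "move_arm", "data": {"series": [[[0.2, 0.2, 3], [0, 0, 0], 100], [[0.2, 0.2, 6], [0, 0, 0], 100], [[0.2, 0.2, 9], [0, 0, 0], 100], [[0.2, 0.2, 12], [0, 0, 0], 100], [[0.2, 0.2, 15], [0, 0, 0], 100], [[0.2, 0.2, 18], [0, 0, 0], 100], [[0.2, 0.2, 20.5], [0, 0, 0], 100], [[0.2, 0.2, 22], [0, 0, 0], 100], [[0.2, 0.2, 22.8], [0, 0, 0], 100], [[0.2, 0.2, 22.8], [0, 0, 0], 100], [[0.2, 0.2, 22.8], [0, 0, 0], 60], [[0.2, 0.2, 22.8], [0, 0, 0], 60], [[0.2, 0.2, 22.8], [0, 0, 0], 60], [[0.2, 0.2, 22.8], [0, 0, 0], 60], [[0.2, 0.2, 22.8], [0, 0, 0], 60], [[0.2, 0.2, 22.8], [0, 0, 0], 60], [[0.2, 0.2, 22.8], [0, 0, 0], 60]], "squeeze": 30}}

```text
clock: 3.7
position: [0.4103, -0.2042, 0.0044]
tool_rot: [3.141, -0.001, 0.12]
force: [-2.6, -0.8, 11.2]
grip_width: 0.0648
finger_force: 34.2
```

Call:
{"op": "move_arm", "data": {"series": [[[0, 0, -2], [0, 0, 0], 60], [[0, 0, -5], [0, 0, 0], 60], [[0, 0, -9], [0, 0, 0], 60], [[0, 0, -13], [0, 0, 0], 60], [[1, -2, -17], [0, 0, 0], 60], [[2, -5, -20], [0, 0, 0], 60], [[3.5, -8, -20], [0, 0, 0], 60], [[5, -11.5, -20], [0, 0, 0], 60], [[6.5, -15, -20], [0, 0, 0], 60], [[8, -18.5, -20], [0, 0, 0], 60], [[9.5, -22, -20], [0, 0, 0], 60], [[11, -25.5, -20], [0, 0, 0], 60], [[12, -29, -20], [0, 0, 0], 60], [[12.6, -31.5, -20], [0, 0, 0], 60], [[12.6, -32.3, -20], [0, 0, 0], 60], [[12.6, -32.3, -20], [0, 0, 0], 60], [[12.6, -32.3, -20], [0, 0, 0], 60]]}}

```text
clock: 5.12
position: [0.4958, 0.1317, 0.2036]
tool_rot: [3.141, -0.0, 0.121]
force: [-0.3, -0.7, -1.1]
grip_width: 0.0648
finger_force: 34.4
```

Run:
```python
from h import *
pose=cam_pose("wrist"); print(Rt()[1],bot.observe()["tool_rot"])
im,d=bot.grab_frame("wrist"); cv2.imwrite("pics/w2.png",im[...,::-1]); np.save("w2.npy",d); np.savez("w2p.npz",R=pose[0],t=pose[1])
for o in bot.trace("wrist","candle_tin")[:2]:
    print(o["conf"],o["bbox"],np.round(np.percentile(cloud("wrist",d,o["mask"],pose),[5,50,95],axis=0),3))
```

```text
[0.49584195 0.13165163 0.20362893] [ 3.14119694e+00 -2.25002817e-04  1.21212193e-01]
0.65 [244.5, 199.2, 396.5, 346.7] [[0.471 0.106 0.218]
 [0.501 0.132 0.227]
 [0.526 0.158 0.228]]
```

View pics/w2.png

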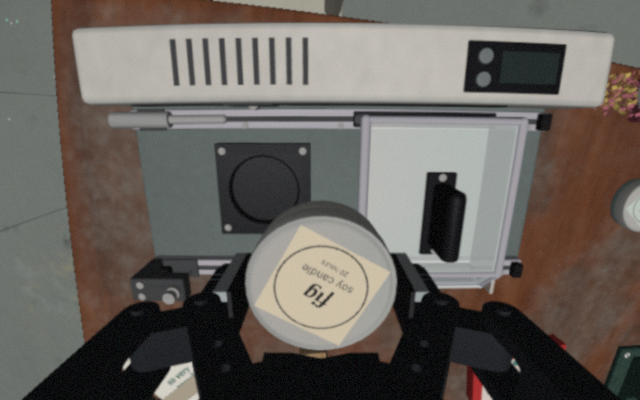

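Run:
```python
from h import *
z=np.load("w2p.npz"); pose=(z["R"],z["t"]); im=cv2.imread("pics/w2.png"); g=cv2.cvtColor(im,6)
cv2.imwrite("pics/w2c.png",cv2.resize(g[130:250,200:330],None,fx=4.5,fy=4.5,interpolation=2)*1.0*2.2)
f=lambda uv,zz: np.round(at_z("wrist",uv,zz,pose),4).tolist()
print("plate corners",f([[216,143],[310,142],[222,233]],.042))
print("yaw rows rails",f([[150,113],[520,113]],.042), f([[90,102],[600,107]],.1))
for o in bot.trace("wrist","candle_tin")[:1]:
    m=o["mask"].copy(); d=np.load("w2.npy"); P=cloud("wrist",d,m,pose); print("top z",np.median(P[:,2]))
    q=P[(P[:,2]>.22)]; A=np.c_[q[:,:2],np.ones(len(q))]; print("tilt",np.linalg.lstsq(A,q[:,2],rcond=None)[0])
    print(cv2.minEnclosingCircle((q[:,:2]*1000).astype(np.float32)))
```

```text
plate corners [[0.5291, 0.2362, 0.042], [0.5405, 0.147, 0.042], [0.4377, 0.2274, 0.042]]
yaw rows rails [[0.5502, 0.2999, 0.042], [0.5927, -0.0471, 0.042]] [[0.5568, 0.3167, 0.1], [0.6017, -0.0752, 0.1]]
top z 0.22669063056685212
tilt [-0.01403678  0.00078128  0.23348876]
((495.6323547363281, 131.67608642578125), 33.35755920410156)[ WARN:0@0.321] global loadsave.cpp:1063 imwrite_ Unsupported depth image for selected encoder is fallbacked to CV_8U.
```

View pics/w2c.png

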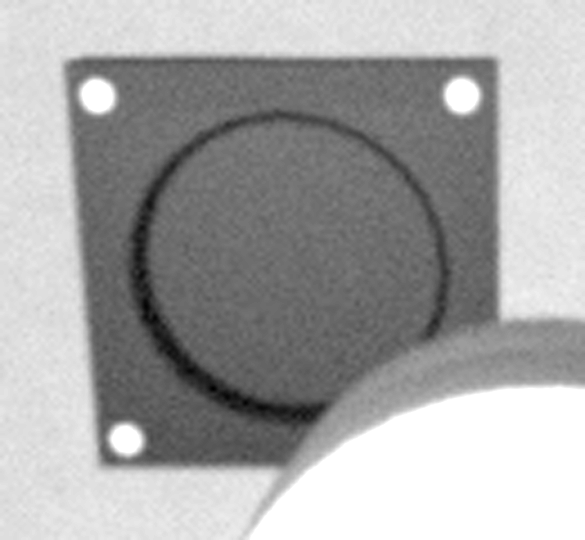

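Run:
```python
from h import *
z=np.load("w2p.npz"); pose=(z["R"],z["t"])
f=lambda uv: at_z("wrist",np.array(uv)/4.5+[200,130]-.4,.042,pose)[:,:2]
print(f([[497,58],[100,465]]).mean(0), f([[462,95],[126,440]]).mean(0))
r=f([[131,265],[450,268],[284,110],[170,160],[400,160],[160,355],[215,400],[300,421]])
print(cv2.fitEllipse((r*1000).astype(np.float32)))
n=(f([[497,58],[100,465]]).mean(0)+f([[462,95],[126,440]]).mean(0))/2
d=n-[.4957,.1317]; c,s=np.cos(.1212),np.sin(.1212); print(n,"tool shift",d[0]*c+d[1]*s, d[0]*s-d[1]*c)
```

```text
[0.48891481 0.18725022] [0.48805215 0.18761987]
((488.71063232421875, 187.25904846191406), (69.81175994873047, 70.85712432861328), 39.220821380615234)
[0.48848348 0.18743504] tool shift -0.0004250180790950587 -0.05619868775535291
```

Call:
{"op": "move_arm", "data": {"series": [[[0, -2.5, 0], [0, 0, 0], 60], [[0, -5, 0], [0, 0, 0], 60], [[0, -5.6, 2], [0, 0, 0], 60], [[0, -5.6, 5], [0, 0, 0], 60], [[0, -5.6, 8], [0, 0, 0], 60], [[0, -5.6, 11], [0, 0, 0], 60], [[0, -5.6, 13.5], [0, 0, 0], 60], [[0, -5.6, 14.8], [0, 0, 0], 60], [[0, -5.6, 15.3], [0, 0, 0], 60], [[0, -5.6, 15.3], [0, 0, 0], 60], [[0, -5.6, 15.5], [0, 0, 0], 60], [[0, -5.6, 15.7], [0, 0, 0], 60]]}}

```text
clock: 6.27
position: [0.4901, 0.1877, 0.0474]
tool_rot: [-3.141, -0.002, 0.12]
force: [0.6, -0.4, -1.2]
grip_width: 0.0645
finger_force: 34.4
```

Call:
{"op": "move_arm", "data": {"series": [[[-0.1, 0, 0.1], [0, 0, 0], 60], [[-0.1, 0, 0.2], [0, 0, 0], 60], [[-0.1, 0, 0.3], [0, 0, 0], 60], [[-0.1, 0, 0.4], [0, 0, 0], 60], [[-0.1, 0, 0.5], [0, 0, 0], 60], [[-0.1, 0, 0.6], [0, 0, 0], 60], [[-0.1, 0, 0.6], [0, 0, 0], 60]]}}

```text
clock: 6.85
position: [0.4882, 0.1876, 0.0401]
tool_rot: [3.142, 0.0, 0.121]
force: [0.1, 0.2, -0.9]
grip_width: 0.065
finger_force: 34.4
```

Call:
{"op": "move_arm", "data": {"series": [[[0, 0, 0.1], [0, 0, 0], 60], [[0, 0, 0.15], [0, 0, 0], 60], [[0, 0, 0.2], [0, 0, 0], 60], [[0, 0, 0.2], [0, 0, 0], 60]]}}

```text
clock: 7.18
position: [0.4883, 0.1876, 0.0385]
tool_rot: [3.142, -0.0, 0.121]
force: [-1.5, -0.2, 4.6]
grip_width: 0.0646
finger_force: 34.8
```

Call:
{"op": "move_arm", "data": {"series": [[[0, 0, 0], [0, 0, 0], 85], [[0, 0, 0], [0, 0, 0], 100], [[0, 0, 0], [0, 0, 0], 100], [[0, 0, 0], [0, 0, 0], 100], [[0, 0, 0], [0, 0, 0], 100], [[0, 0, -2], [0, 0, 0], 100], [[0, 0, -5], [0, 0, 0], 100], [[0, 0, -8], [0, 0, 0], 100], [[0, 0, -11], [0, 0, 0], 100], [[0, 0, -14], [0, 0, 0], 100], [[0, 0, -17], [0, 0, 0], 100], [[0, 0, -19], [0, 0, 0], 0], [[0, 0, -19], [0, 0, 0], 0], [[0, 0, -19], [0, 0, 0], 0]]}}

```text
clock: 8.35
position: [0.4887, 0.1877, 0.2291]
tool_rot: [-3.141, -0.002, 0.121]
force: [0.1, 0.1, -1.0]
grip_width: 0.052
finger_force: 0.0
```

Run:
```python
from h import *
pose=cam_pose("wrist"); print(Rt()[1],bot.observe()["tool_rot"])
im,d=bot.grab_frame("wrist"); cv2.imwrite("pics/w3.png",im[...,::-1])
for o in bot.trace("wrist","candle_tin")[:1]:
    P=cloud("wrist",d,o["mask"],pose); print(o["conf"],o["bbox"],np.percentile(P[:,2],[5,50,95]))
    q=P[P[:,2]>np.median(P[:,2])-.006]; A=np.c_[q[:,:2]-q[:,:2].mean(0),np.ones(len(q))]; print("tilt",np.linalg.lstsq(A,q[:,2],rcond=None)[0],cv2.minEnclosingCircle((q[:,:2]*1000).astype(np.float32)))
# bed height reference and grip
P=cloud("wrist",d,np.ones(d.shape,bool),pose)
b=P[(abs(P[:,2]-.03)<.008)&(abs(P[:,1]-.11)<.02)&(abs(P[:,0]-.48)<.05)]; print("bed z",np.median(b[:,2]) if len(b) else None)
g=P[(P[:,2]>.128)&(P[:,2]<.15)&(abs(P[:,1]-.033)<.04)]; print(len(g),cv2.minAreaRect((g[:,:2]*1000).astype(np.float32)) if len(g) else None, np.median(g[:,2]))
```

```text
[0.48867592 0.18766878 0.22908109] [-3.14118897e+00 -1.89307289e-03  1.20567430e-01]
0.78 [287.5, 155.7, 350.9, 219.3] [0.05996597 0.0617203  0.06299254]
tilt [-0.00884242 -0.00035014  0.06163896] ((487.79937744140625, 187.46755981445312), 32.93473434448242)
bed z 0.02960575724050507
1435 ((501.4799499511719, 37.8447265625), (53.35879135131836, 14.274308204650879), 6.260715961456299) 0.1384473156879499
```

View pics/w3.png

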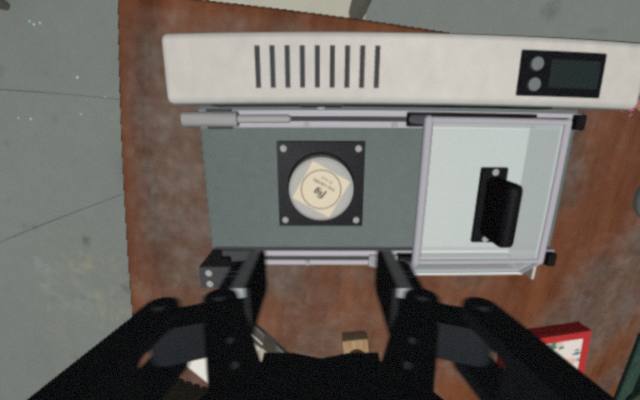

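Call:
{"op": "move_arm", "data": {"series": [[[0, 3, 0], [0, 0, 0], 0], [[0, 6, 0], [0, 0, 0], 0], [[-0.2, 9, 0], [0, 0, 0], 0], [[-0.4, 12, 0], [0, 0, 0], 0], [[-0.5, 15, 0], [0, 0, 0], 0], [[-0.5, 17.5, 0], [0, 0, 0], 0], [[-0.5, 19, 0], [0, 0, 0], 0], [[-0.5, 19, 0], [0, 0, 0], 0], [[-0.5, 19, 3], [0, 0, 0], 0], [[-0.5, 19, 6], [0, 0, 0], 0], [[-0.5, 19, 9], [0, 0, 0], 0], [[-0.5, 19, 11], [0, 0, 0], 0], [[-0.5, 19, 11.4], [0, 0, 0], 0], [[-0.5, 19, 11.4], [0, 0, 0], 0]]}}

```text
clock: 9.62
position: [0.5052, -0.0011, 0.1129]
tool_rot: [-3.141, 0.003, 0.122]
force: [-0.7, -0.1, 0.3]
grip_width: 0.0
finger_force: 0.0
```

Call:
{"op": "move_arm", "data": {"series": [[[0, -0.6, 0], [0, 0, 0], 0], [[0, -1.2, 0], [0, 0, 0], 0], [[0, -1.6, 0], [0, 0, 0], 0], [[0, -2, 0], [0, 0, 0], 0], [[0, -2.4, 0], [0, 0, 0], 0], [[0, -2.8, 0], [0, 0, 0], 0], [[0, -3.2, 0], [0, 0, 0], 0], [[0, -3.6, 0], [0, 0, 0], 0]]}}

```text
clock: 10.28
position: [0.5019, 0.0344, 0.1144]
tool_rot: [3.142, -0.0, 0.121]
force: [0.8, -2.0, 1.1]
grip_width: -0.0
finger_force: 0.7
```

Call:
{"op": "move_arm", "data": {"series": [[[0, -0.5, 0], [0, 0, 0], 0], [[0, -1, 0], [0, 0, 0], 0], [[0, -1.6, 0], [0, 0, 0], 0], [[0, -2.2, 0], [0, 0, 0], 0], [[0, -2.8, 0], [0, 0, 0], 0], [[0, -3.4, 0], [0, 0, 0], 0], [[0, -4, 0], [0, 0, 0], 0], [[0, -4.6, 0], [0, 0, 0], 0], [[0, -5.2, 0], [0, 0, 0], 0], [[0, -5.8, 0], [0, 0, 0], 0], [[0, -6.2, 0], [0, 0, 0], 0], [[0, -6.4, 0], [0, 0, 0], 0], [[0, -6.4, 0], [0, 0, 0], 0]]}}

```text
clock: 11.37
position: [0.494, 0.0982, 0.1143]
tool_rot: [-3.141, 0.0, 0.121]
force: [-0.9, 0.6, 0.0]
grip_width: -0.0003
finger_force: 0.0
```

Run:
```python
from h import *
s=bot.observe();print(s["position"],s["force"])
pose=cam_pose("wrist"); im,d=bot.grab_frame("wrist"); cv2.imwrite("pics/w4.png",im[...,::-1])
```

```text
[0.49399522 0.09822208 0.11425967] [-0.85711309  0.63662451  0.02496966]
```

View pics/w4.png

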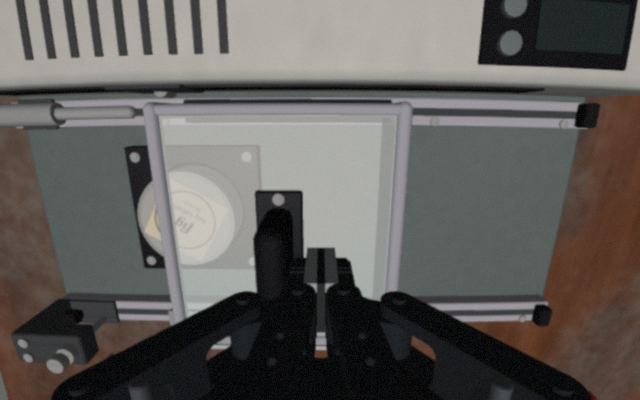

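Call:
{"op": "move_arm", "data": {"series": [[[0, -0.2, 0], [0, 0, 0], 0], [[0, -0.4, 0], [0, 0, 0], 0], [[0, -0.4, 0], [0, 0, 0], 0]]}}

```text
clock: 11.67
position: [0.4936, 0.1018, 0.1142]
tool_rot: [-3.142, 0.0, 0.121]
force: [0.2, 0.0, 0.3]
grip_width: 0.0005
finger_force: 0.0
```

Call:
{"op": "move_arm", "data": {"series": [[[0, -0.2, 0], [0, 0, 0], 0], [[0, -0.3, 0], [0, 0, 0], 0], [[0, -0.3, 0], [0, 0, 0], 0]]}}

```text
clock: 11.92
position: [0.4933, 0.1048, 0.1143]
tool_rot: [-3.142, 0.0, 0.121]
force: [-0.6, 0.9, -0.1]
grip_width: 0.0
finger_force: 0.0
```

Call:
{"op": "move_arm", "data": {"series": [[[0, -0.2, 0], [0, 0, 0], 0], [[0, -0.2, 0], [0, 0, 0], 0], [[0, -0.2, 0], [0, 0, 0], 0]]}}

```text
clock: 12.17
position: [0.4931, 0.1068, 0.1143]
tool_rot: [-3.141, -0.0, 0.121]
force: [-0.8, 0.0, -0.3]
grip_width: -0.0001
finger_force: 0.0
```

Call:
{"op": "move_arm", "data": {"series": [[[0, -0.2, 0], [0, 0, 0], 0], [[0, -0.3, 0], [0, 0, 0], 0], [[0, -0.3, 0], [0, 0, 0], 0]]}}

```text
clock: 12.42
position: [0.4928, 0.1099, 0.1144]
tool_rot: [-3.141, -0.0, 0.121]
force: [0.1, 0.6, 0.5]
grip_width: -0.0
finger_force: 0.0
```

Call:
{"op": "move_arm", "data": {"series": [[[0, -0.2, 0], [0, 0, 0], 0], [[0, -0.2, 0], [0, 0, 0], 0], [[0, -0.2, 0], [0, 0, 0], 0]]}}

```text
clock: 12.67
position: [0.4925, 0.1118, 0.1143]
tool_rot: [-3.141, -0.0, 0.121]
force: [-0.1, 0.7, -0.6]
grip_width: 0.0004
finger_force: 0.0
```

Call:
{"op": "move_arm", "data": {"series": [[[0, -0.2, 0], [0, 0, 0], 0], [[0, -0.2, 0], [0, 0, 0], 0], [[0, -0.2, 0], [0, 0, 0], 0]]}}

```text
clock: 12.92
position: [0.4922, 0.1137, 0.1143]
tool_rot: [-3.141, 0.0, 0.121]
force: [-0.0, 0.0, -0.6]
grip_width: 0.0002
finger_force: 0.0
```

Run:
```python
from h import *
pose=cam_pose("wrist"); im,d=bot.grab_frame("wrist"); cv2.imwrite("pics/w5.png",im[...,::-1])
p=Rt()[1]
P=cloud("wrist",d,np.ones(d.shape,bool),pose); Q=P-p; yy=-Q[:,0]*.121+Q[:,1]*.9927; xx=Q[:,0]*.9927+Q[:,1]*.121
print(p)
m=(abs(P[:,2]-.1385)<.003)&(abs(xx-.01)<.03)
h,e=np.histogram(yy[m],bins=np.arange(-.03,.07,.004)); print(np.c_[np.round(e[:-1],3),h].tolist())
```

```text
[0.4922114  0.11366841 0.1142938 ]
[[-0.03, 0.0], [-0.026, 0.0], [-0.022, 0.0], [-0.018, 0.0], [-0.014, 61.0], [-0.01, 59.0], [-0.006, 62.0], [-0.002, 68.0], [0.002, 69.0], [0.006, 54.0], [0.01, 70.0], [0.014, 584.0], [0.018, 685.0], [0.022, 634.0], [0.026, 146.0], [0.03, 0.0], [0.034, 0.0], [0.038, 0.0], [0.042, 0.0], [0.046, 0.0], [0.05, 0.0], [0.054, 0.0], [0.058, 0.0], [0.062, 0.0]]
```

View pics/w5.png

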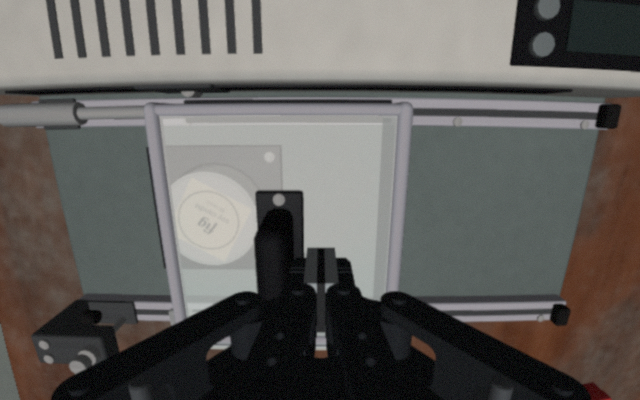

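Call:
{"op": "move_arm", "data": {"series": [[[0, -0.3, 0], [0, 0, 0], 0], [[0, -0.6, 0], [0, 0, 0], 0], [[0, -0.9, 0], [0, 0, 0], 0], [[0, -1.2, 0], [0, 0, 0], 0], [[0, -1.4, 0], [0, 0, 0], 0], [[0, -1.4, 0], [0, 0, 0], 0]]}}

```text
clock: 13.47
position: [0.4905, 0.1281, 0.1143]
tool_rot: [-3.141, -0.0, 0.121]
force: [0.6, -0.0, 0.6]
grip_width: -0.0001
finger_force: 0.0
```

Call:
{"op": "move_arm", "data": {"series": [[[0, -0.2, 0], [0, 0, 0], 0], [[0, -0.3, 0], [0, 0, 0], 0], [[0, -0.3, 0], [0, 0, 0], 0]]}}

```text
clock: 13.72
position: [0.4902, 0.1306, 0.1143]
tool_rot: [-3.142, 0.0, 0.121]
force: [0.7, -0.2, 0.5]
grip_width: -0.0001
finger_force: 0.0
```

Call:
{"op": "move_arm", "data": {"series": [[[0, -0.2, 0], [0, 0, 0], 0], [[0, -0.3, 0], [0, 0, 0], 0], [[0, -0.3, 0], [0, 0, 0], 0]]}}

```text
clock: 13.97
position: [0.4898, 0.1333, 0.1143]
tool_rot: [3.141, 0.0, 0.121]
force: [0.5, -2.1, 0.4]
grip_width: 0.0001
finger_force: 1.2
```

Call:
{"op": "move_arm", "data": {"series": [[[0, -0.2, 0], [0, 0, 0], 0], [[0, -0.3, 0], [0, 0, 0], 0], [[0, -0.3, 0], [0, 0, 0], 0]]}}

```text
clock: 14.22
position: [0.4895, 0.1366, 0.1143]
tool_rot: [-3.142, 0.0, 0.121]
force: [0.7, -3.0, 0.2]
grip_width: 0.0001
finger_force: 1.3
```

Call:
{"op": "move_arm", "data": {"series": [[[0, -0.1, 0], [0, 0, 0], 0], [[0, -0.2, 0], [0, 0, 0], 0], [[0, -0.2, 0], [0, 0, 0], 0]]}}

```text
clock: 14.47
position: [0.4892, 0.1385, 0.1143]
tool_rot: [-3.142, 0.0, 0.121]
force: [1.1, -3.3, 0.2]
grip_width: 0.0001
finger_force: 1.6
```

Call:
{"op": "move_arm", "data": {"series": [[[0, -0.1, 0], [0, 0, 0], 0], [[0, -0.2, 0], [0, 0, 0], 0], [[0, -0.2, 0], [0, 0, 0], 0]]}}

```text
clock: 14.72
position: [0.489, 0.1406, 0.1143]
tool_rot: [-3.142, -0.0, 0.121]
force: [-0.2, -3.3, 0.3]
grip_width: -0.0
finger_force: 1.6
```

Call:
{"op": "move_arm", "data": {"series": [[[0, -0.1, 0], [0, 0, 0], 0], [[0, -0.2, 0], [0, 0, 0], 0], [[0, -0.2, 0], [0, 0, 0], 0]]}}

```text
clock: 14.97
position: [0.4888, 0.1426, 0.1143]
tool_rot: [-3.141, -0.0, 0.121]
force: [0.2, -3.4, -0.1]
grip_width: 0.0
finger_force: 1.7
```

Call:
{"op": "move_arm", "data": {"series": [[[0, -0.1, 0], [0, 0, 0], 0], [[0, -0.15, 0], [0, 0, 0], 0], [[0, -0.15, 0], [0, 0, 0], 0]]}}

```text
clock: 15.22
position: [0.4886, 0.144, 0.1143]
tool_rot: [-3.142, -0.0, 0.121]
force: [0.8, -3.5, 0.0]
grip_width: -0.0
finger_force: 1.8
```

Call:
{"op": "move_arm", "data": {"series": [[[0, -0.1, 0], [0, 0, 0], 0], [[0, -0.15, 0], [0, 0, 0], 0], [[0, -0.15, 0], [0, 0, 0], 0]]}}

```text
clock: 15.47
position: [0.4884, 0.1454, 0.1143]
tool_rot: [-3.142, -0.0, 0.121]
force: [0.6, -3.1, 0.1]
grip_width: -0.0003
finger_force: 1.9
```

Call:
{"op": "move_arm", "data": {"series": [[[0, -0.1, 0], [0, 0, 0], 0], [[0, -0.15, 0], [0, 0, 0], 0], [[0, -0.15, 0], [0, 0, 0], 0]]}}

```text
clock: 15.72
position: [0.4882, 0.1469, 0.1143]
tool_rot: [-3.142, 0.0, 0.121]
force: [1.3, -3.6, 1.1]
grip_width: 0.0003
finger_force: 1.9
```

Call:
{"op": "move_arm", "data": {"series": [[[0, -0.1, 0], [0, 0, 0], 0], [[0, -0.15, 0], [0, 0, 0], 0], [[0, -0.15, 0], [0, 0, 0], 0]]}}

```text
clock: 15.97
position: [0.488, 0.1484, 0.1143]
tool_rot: [-3.142, -0.0, 0.121]
force: [1.3, -4.2, 0.6]
grip_width: 0.0002
finger_force: 1.9
```

Call:
{"op": "move_arm", "data": {"series": [[[0, -0.1, 0], [0, 0, 0], 0], [[0, -0.15, 0], [0, 0, 0], 0], [[0, -0.15, 0], [0, 0, 0], 0]]}}

```text
clock: 16.22
position: [0.4879, 0.1499, 0.1143]
tool_rot: [-3.142, -0.0, 0.121]
force: [0.5, -3.7, 0.7]
grip_width: -0.0001
finger_force: 2.0
```

Call:
{"op": "move_arm", "data": {"series": [[[0, -0.1, 0], [0, 0, 0], 0], [[0, -0.15, 0], [0, 0, 0], 0], [[0, -0.15, 0], [0, 0, 0], 0]]}}

```text
clock: 16.47
position: [0.4877, 0.1514, 0.1143]
tool_rot: [-3.142, -0.0, 0.121]
force: [1.4, -4.5, -1.1]
grip_width: -0.0003
finger_force: 2.1
```

Call:
{"op": "move_arm", "data": {"series": [[[0, -0.1, 0], [0, 0, 0], 0], [[0, -0.15, 0], [0, 0, 0], 0], [[0, -0.15, 0], [0, 0, 0], 0]]}}

```text
clock: 16.72
position: [0.4875, 0.1527, 0.1143]
tool_rot: [3.141, 0.0, 0.121]
force: [2.3, -5.7, -0.0]
grip_width: -0.0002
finger_force: 2.5
```

Call:
{"op": "move_arm", "data": {"series": [[[0, -0.1, 0], [0, 0, 0], 0], [[0, -0.15, 0], [0, 0, 0], 0], [[0, -0.15, 0], [0, 0, 0], 0]]}}

```text
clock: 16.97
position: [0.4873, 0.154, 0.1143]
tool_rot: [3.141, 0.0, 0.121]
force: [2.0, -5.9, 0.0]
grip_width: -0.0002
finger_force: 3.0
```

Rising: the tongue is lifting the bolt. Single small steps.

Call:
{"op": "move_arm", "data": {"series": [[[0, -0.1, 0], [0, 0, 0], 0], [[0, -0.1, 0], [0, 0, 0], 0], [[0, -0.1, 0], [0, 0, 0], 0]]}}

```text
clock: 17.22
position: [0.4872, 0.1549, 0.1143]
tool_rot: [3.141, 0.0, 0.12]
force: [1.8, -6.7, -0.2]
grip_width: 0.0001
finger_force: 3.2
```

Call:
{"op": "move_arm", "data": {"series": [[[0, -0.1, 0], [0, 0, 0], 0], [[0, -0.1, 0], [0, 0, 0], 0], [[0, -0.1, 0], [0, 0, 0], 0]]}}

```text
clock: 17.47
position: [0.4871, 0.1559, 0.1143]
tool_rot: [3.141, 0.0, 0.12]
force: [1.2, -7.6, 0.4]
grip_width: 0.0002
finger_force: 3.3
```

Call:
{"op": "move_arm", "data": {"series": [[[0, -0.1, 0], [0, 0, 0], 0], [[0, -0.1, 0], [0, 0, 0], 0], [[0, -0.1, 0], [0, 0, 0], 0]]}}

```text
clock: 17.72
position: [0.487, 0.1569, 0.1143]
tool_rot: [3.141, 0.0, 0.12]
force: [2.0, -7.0, 0.1]
grip_width: -0.0
finger_force: 3.3
```

Call:
{"op": "move_arm", "data": {"series": [[[0, -0.1, 0], [0, 0, 0], 0], [[0, -0.1, 0], [0, 0, 0], 0], [[0, -0.1, 0], [0, 0, 0], 0]]}}

```text
clock: 17.97
position: [0.4869, 0.1578, 0.1143]
tool_rot: [3.141, 0.0, 0.12]
force: [2.0, -6.6, 0.4]
grip_width: -0.0002
finger_force: 3.4
```

Call:
{"op": "move_arm", "data": {"series": [[[0, -0.1, 0], [0, 0, 0], 0], [[0, -0.1, 0], [0, 0, 0], 0], [[0, -0.1, 0], [0, 0, 0], 0]]}}

```text
clock: 18.22
position: [0.4868, 0.1588, 0.1143]
tool_rot: [3.141, 0.0, 0.12]
force: [0.5, -7.8, -0.2]
grip_width: -0.0001
finger_force: 3.5
```

Call:
{"op": "move_arm", "data": {"series": [[[0, -0.1, 0], [0, 0, 0], 0], [[0, -0.1, 0], [0, 0, 0], 0], [[0, -0.1, 0], [0, 0, 0], 0]]}}

```text
clock: 18.47
position: [0.4867, 0.1598, 0.1143]
tool_rot: [3.141, 0.0, 0.12]
force: [1.6, -7.1, 1.3]
grip_width: -0.0
finger_force: 3.6
```

Call:
{"op": "move_arm", "data": {"series": [[[0, -0.1, 0], [0, 0, 0], 0], [[0, -0.1, 0], [0, 0, 0], 0], [[0, -0.1, 0], [0, 0, 0], 0]]}}

```text
clock: 18.72
position: [0.4865, 0.1608, 0.1143]
tool_rot: [3.141, 0.0, 0.12]
force: [2.7, -7.6, 0.6]
grip_width: 0.0
finger_force: 3.7
```

Call:
{"op": "move_arm", "data": {"series": [[[0, -0.1, 0], [0, 0, 0], 0], [[0, -0.1, 0], [0, 0, 0], 0], [[0, -0.1, 0], [0, 0, 0], 0]]}}

```text
clock: 18.97
position: [0.4864, 0.1617, 0.1143]
tool_rot: [3.141, 0.0, 0.12]
force: [1.9, -7.1, -1.3]
grip_width: -0.0003
finger_force: 3.6
```

Call:
{"op": "move_arm", "data": {"series": [[[0, -0.1, 0], [0, 0, 0], 0], [[0, -0.1, 0], [0, 0, 0], 0], [[0, -0.1, 0], [0, 0, 0], 0]]}}

```text
clock: 19.22
position: [0.4863, 0.1627, 0.1143]
tool_rot: [3.141, 0.0, 0.12]
force: [2.3, -6.9, -0.3]
grip_width: -0.0
finger_force: 3.7
```

Call:
{"op": "move_arm", "data": {"series": [[[0, -0.1, 0], [0, 0, 0], 0], [[0, -0.1, 0], [0, 0, 0], 0], [[0, -0.1, 0], [0, 0, 0], 0]]}}

```text
clock: 19.47
position: [0.4862, 0.1637, 0.1143]
tool_rot: [3.141, 0.0, 0.12]
force: [1.9, -7.4, -0.1]
grip_width: -0.0
finger_force: 3.8
```

Call:
{"op": "move_arm", "data": {"series": [[[0, -0.1, 0], [0, 0, 0], 0], [[0, -0.1, 0], [0, 0, 0], 0], [[0, -0.1, 0], [0, 0, 0], 0]]}}

```text
clock: 19.72
position: [0.4861, 0.1647, 0.1143]
tool_rot: [3.141, 0.0, 0.12]
force: [1.4, -6.8, 0.4]
grip_width: -0.0004
finger_force: 3.5
```

Call:
{"op": "move_arm", "data": {"series": [[[0, -0.1, 0], [0, 0, 0], 0], [[0, -0.1, 0], [0, 0, 0], 0], [[0, -0.1, 0], [0, 0, 0], 0]]}}

```text
clock: 19.97
position: [0.4859, 0.1657, 0.1143]
tool_rot: [3.141, 0.0, 0.12]
force: [1.0, -7.2, 0.7]
grip_width: -0.0002
finger_force: 3.3
```

Call:
{"op": "move_arm", "data": {"series": [[[0, -0.1, 0], [0, 0, 0], 0], [[0, -0.1, 0], [0, 0, 0], 0], [[0, -0.1, 0], [0, 0, 0], 0]]}}

```text
clock: 20.22
position: [0.4858, 0.1669, 0.1143]
tool_rot: [3.141, 0.0, 0.121]
force: [1.3, -3.4, 0.2]
grip_width: -0.0
finger_force: 2.6
```

Call:
{"op": "move_arm", "data": {"series": [[[0, -0.1, 0], [0, 0, 0], 0], [[0, -0.1, 0], [0, 0, 0], 0], [[0, -0.1, 0], [0, 0, 0], 0]]}}

```text
clock: 20.47
position: [0.4855, 0.1687, 0.1143]
tool_rot: [-3.141, -0.0, 0.121]
force: [0.0, 0.2, -0.4]
grip_width: 0.0002
finger_force: 0.0
```

Force dropped to zero: click. Back off, rise, and check the guard stays.

Call:
{"op": "move_arm", "data": {"series": [[[0, 0.4, 0], [0, 0, 0], 0], [[0, 1, 0], [0, 0, 0], 0], [[0, 1.5, 0], [0, 0, 0], 0], [[0, 1.5, 0], [0, 0, 0], 0], [[0, 1.5, -3], [0, 0, 0], 0], [[0, 1.5, -6], [0, 0, 0], 0], [[0, 1.5, -9], [0, 0, 0], 0], [[0, 1.5, -12], [0, 0, 0], 0], [[0, 1.5, -12], [0, 0, 0], 0], [[0, 1.5, -12], [0, 0, 0], 0], [[0, 1.5, -12], [0, 0, 0], 0], [[0, 1.5, -12], [0, 0, 0], 0], [[0, 1.5, -12], [0, 0, 0], 0]]}}

```text
clock: 21.55
position: [0.487, 0.1531, 0.2334]
tool_rot: [3.141, 0.002, 0.121]
force: [-1.0, 0.1, -0.5]
grip_width: 0.0002
finger_force: 0.0
```

Run:
```python
from h import *
pose=cam_pose("wrist"); im,d=bot.grab_frame("wrist"); cv2.imwrite("pics/w6.png",im[...,::-1]); print(Rt()[1])
P=cloud("wrist",d,np.ones(d.shape,bool),pose)
g=P[(P[:,2]>.130)&(P[:,2]<.146)&(abs(P[:,1]-.187)<.06)&(abs(P[:,0]-.488)<.05)]; r=cv2.minAreaRect((g[:,:2]*1000).astype(np.float32)); print(len(g),r)
c=np.array(r[0])/1000-[.4886,.1874]; print("opening est",c[0]*.121-c[1]*.9927)
```

```text
[0.4870833  0.1531173  0.23345524]
1162 ((483.5130920410156, 190.15264892578125), (52.391136169433594, 14.295859336853027), 6.771585464477539)
opening est -0.003348070451660131
```

View pics/w6.png

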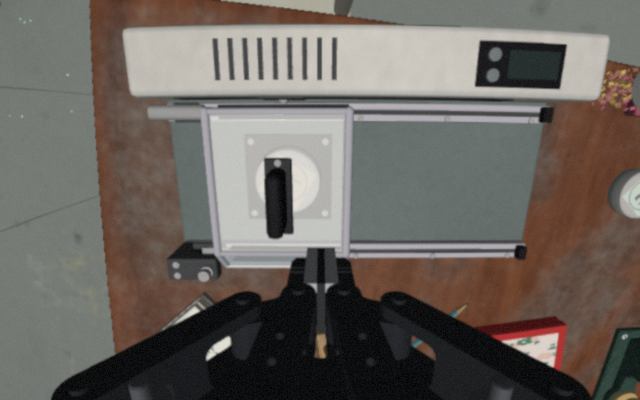

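The picture shows the guard shut over the seated tin, with the grip at about (280,200). It has stayed at about -0.003 with the robot clear, well short of the 0.034 it would spring back to if not caught. Handing in.

```bash
python3 -c "
from workcell import bot; print(bot.job_done())"
```

```text
the job is handed in; nothing more can be done
None
```

The candle tin is fully home in the nest, and the guard is shut and holding by itself on the catch. I stopped pushing at the click, with about 8 N the highest push read, below the 12–16 N that seats it on the buffer. The job is handed in.

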